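# Eject a locked board tray with the release pin

## Robot

A 6-joint arm with a two-finger parallel gripper is mounted at the origin on the work surface. World frame = base frame: x ahead of the robot, y to its left, z up, the work surface at z = 0. Lengths are in mm, angles in rad, forces in N, time in s.
With the tool pointing down it reaches from about 350 to 975 mm from the base axis. Payload 4.9 kg.
Tool frame: the origin (TCP) lies between the finger pads; the fingertips stand env.tip_extent ahead of it and the grasp point (between the pads) lies 5 mm behind it (env.tip_extent is the distance from the TCP to the fingertips, in mm); z points along the fingers, y is the line along which they close (so a half turn about z gives the same grasp; the last joint's range is limited). The gripper opens to 85 mm and grips with 20 to 120 N. Pads are 22 mm wide; open, the fingers measure 114 mm over their backs; the gripper's body (76 mm by 85 mm) begins 54 mm behind the grasp point. The pads swing forward as they close: fully open they stand 13 mm farther back than shut.
Start: joints at [-1.252, 0.053, 1.613, -0, 1.476, -0.119], TCP at [264.96, -566.037, 245.304] pointing down, gripper open.
Joint ranges: [-3.01, 3.01], [-1.01, 2.22], [0.06, 2.58], [-1.02, 4.17], [0.09, 2.62], [-3.14, 3.14]. Speed limits (rad/s): [2.57, 2.57, 3.14, 3.14, 3.14, 3.14].

## Interface

Orientations are given as a unit quaternion [w, x, y, z].
In Python, from workcell import env gives the robot as it stands. Calls block until the motion is done:
- env.move_to(position, orientation): joint-space move of the TCP to a pose.
- env.movel(position, feed=150, ori=None, until_force=None): straight line of the TCP; ori=None keeps the orientation; feed is the mean speed in mm/s. With until_force (N) it stops when the force on the tool has changed by that much, and returns True; else False.
- env.movej(angles): joint-space move.
- env.release() and env.grasp(): open the fingers fully, or close them until they stop; the grip force is fixed at half the most.
- env.sleep(seconds).
- env.inverse_kinematics(position, orientation): joint angles nearest the present ones, or None.
- env.snapshot(name): name is "scene" or "top"; returns a dict with "color" (400x640x3 uint8, red, green, blue), "camera_matrix" (3x3 intrinsics, pixels), "k1" (the pictures are not rectified: a ray, as slopes to the right and down, at radius r is drawn at 1 + k1 r^2 times it, then the intrinsics apply), "pose" (4x4, takes a point from camera to world coordinates). Camera axes: x right, y up, looking along -z (the intrinsics and any distortion apply to the point x, -y, -z); pixel columns grow to the right and rows downward; lengths in mm; the calibration is good to about 2 mm. A picture is of the moment at which its call begins. There is no depth.
A pose or a line that the arm cannot do raises env.PlanningError and nothing moves.
- env.sign_off(): hands the job in; it is judged then, once.
Readings, each from a call of its own:
- env.read_t(): time.
- env.read_joints(): joint angles.
- env.read_qvel(): joint speeds.
- env.read_tau(): joint torques, N m.
- env.read_position(): TCP position.
- env.read_orientation(): TCP orientation.
- env.read_ft_force(): force on the tool from outside, world axes, zero at the start.
- env.read_wrist_torque(): the same for the moment, N m.
- env.read_opening(): finger opening in mm.
- env.read_finger_force(): force on a finger pad.
Only numpy, scipy, OpenCV 4.12 (cv2) and the standard library are available. Lean on these libraries where they do the work, as an engineer would, in place of code of your own. Each camera call takes 0.05 s, during which the arm holds its last target. There are 200 camera calls.

## Task

The test box's tray is locked shut: take the orange-handled pin out of its blue stand, put it down through the red-ringed hole in the top of the box and, feeling your way gently, press the hidden latch just far enough that the tray springs out. Then put the pin back into its stand, fully home and upright, and let go of it. Never force the pin against the box, touch the box and its tray with nothing but the pin, and leave the other things on the bench where they are.

Things in the scene. Friction and masses are not known exactly. Their poses are not given: they have to be found in the camera images.
- testbox: White test box, fixed to the bench, 200 (x) x 180 (y) x 110 mm high, blue strip along its front. Origin: centre of its underside; z up, its front, with the tray, faces its own -x. In its flat top is one round red-ringed access hole over a hidden spring latch. More than 20 N between the pin and the box or latch counts as forcing.
- eject_hole (a point): Centre of the hole's mouth, in the box's top face 110 mm above the bench (box frame x -45, y 55 mm). Hole 10 mm wide, straight through the 10 mm top plate, red ring 22 mm across. Below it, centred, lies the latch pad: level, 24 mm across, its depth under the top face unknown, 15 to 39 mm, different in every box. Axes as the box.
- tray (a joint): How far the tray is out, m: 0 locked, 0.045 fully out. The latch pad under the hole springs straight down: 4 N to start it, about 9 N after 6 mm of travel, where it frees the tray; at 8 mm a stiff stop, where the force climbs steeply. Freed, the damped tray comes out by its own spring in about 2 s; keep the pad down meanwhile.
- tray_front (a point): Middle of the tray's grey front panel (102 mm wide, 40 mm high), 34 mm above the bench; flush with the box's front when shut. Axes as testbox (the tray comes out along -x).
- pin: Release pin, standing in its stand: round steel shaft 7 mm thick, 60 mm long, rounded tip, below a round orange handle 18 mm thick, 50 mm long, with a flat lower end; about 60 g. Origin: the tip of the shaft; z runs from tip to handle, which spans 60 to 110 mm above the tip; a good grip is 88 mm above it.
- stand: Blue block, 60 x 60 x 66 mm high, fixed to the bench. Origin: centre of its underside, z up. The pin stands in the hole in its top; when the pin is home the flat lower end of its handle rests on the block's top and the tip is 6 mm above the bench.
- stand_hole (a point): Centre of the mouth of the stand's hole, on its top face, 66 mm above the bench. Hole 10 mm in diameter, 62 mm deep.
- pink_tray: Bystander: small pink parts tray with green boards, 90 x 70 x 25 mm, loose. Origin: centre of its underside.
- reel: Bystander: black component reel lying flat, 80 mm in diameter, 18 mm high, loose. Origin: centre of its underside.
- jar: Bystander: white jar with a blue cap, 52 mm in diameter, 70 mm high, loose. Origin: centre of its underside.
Not all that is in view belongs to the job. Leave any brown look-alike of the stand alone.

How it is judged (in metres and radians):
On the way, in this order (a step that is already met when the one before it is completed fails the run):
1. the pin is lifted out of its stand (z of pin in the frame of stand above 0.075 m), for 0.1 s.
2. with the pin down through the access hole the tray has sprung out (z of pin in the frame of eject_hole below -0.012 m and horizontal distance between pin and eject_hole below 0.008 m and value of joint tray above 0.02 m), for 0.1 s.
At the end, for the whole second after the job is handed in: The tray is sprung out (at least 38 of its 45 mm) and the pin is back in its stand, home to within 6 mm in height and sideways, upright within 0.1 rad, at rest and released (value of joint tray above 0.038 m and horizontal distance between pin and stand below 0.006 m and z of pin in the frame of stand below 0.012 m and angle between pin's own z axis and vertical below 0.1 rad and linear speed of pin below 0.02 m/s and contact force between the fingers and pin below 0.1 N); the robot touches nothing.
It fails at once if the pin is forced: more than 20 N between the pin and the test box (contact force between pin and testbox above 20 N).
It fails at once if the robot itself touches the test box or its tray (contact force between any of the fingers, the arm and testbox above 1 N).
It fails at once if a bystander is moved more than 20 mm (distance of any of pink_tray, reel, jar from where it was at the start of the episode above 0.02 m).
It also fails if it takes over 64 s, if anything falls off the work surface, if the arm or the gripper's body presses on something with over 40 N, if the wrist force passes 120 N, or if a joint passes its speed limit or range.

## Working session

There is one attempt and no reset: what is moved stays moved. The work goes in short steps, each a Python script; the robot and the scene stay as the last script left them, time stands still between calls to the robot, and variables do not carry over. Pictures are saved under pics/ and viewed, at most 10 in all, crops included, and the job is handed in when it is done.

```bash
ls; mkdir -p pics
cat > h.py <<'E'
import numpy as np, cv2
from workcell import env
def snap(n,f=None):
    s=env.snapshot(n)
    if f: cv2.imwrite('pics/'+f,cv2.cvtColor(s['color'],cv2.COLOR_RGB2BGR))
    return s
def ray(s,u,v):
    K=s['camera_matrix'];k=s['k1']
    d=cv2.undistortPoints(np.array([[[u,v]]],float),K,np.array([k,0,0,0,0.]))[0,0]
    T=s['pose'];r=T[:3,:3]@np.array([d[0],-d[1],-1]);return T[:3,3],r/np.linalg.norm(r)
def onplane(s,u,v,z):
    o,r=ray(s,u,v);return o+r*(z-o[2])/r[2]
def tri(a,b):
    (o1,r1),(o2,r2)=a,b
    A=np.c_[r1,-r2];t=np.linalg.lstsq(A,o2-o1,rcond=None)[0]
    p,q=o1+r1*t[0],o2+r2*t[1];return (p+q)/2,np.linalg.norm(p-q)
def blobs(s,lo,hi,amin=30):
    h=cv2.cvtColor(s['color'],cv2.COLOR_RGB2HSV);m=cv2.inRange(h,lo,hi)
    n,l,st,c=cv2.connectedComponentsWithStats(m)
    return m,[(c[i].round(1).tolist(),st[i].tolist()) for i in range(1,n) if st[i,4]>=amin]
E
python3 - <<'E'
from h import *
for n in('scene','top'):
    s=snap(n,n+'0.png');print(n,s['camera_matrix'].round(1).tolist(),s['k1'],s['pose'].round(3).tolist())
    for nm,lo,hi in(('orange',(8,150,120),(20,255,255)),('red',(0,150,80),(6,255,255)),('blue',(100,120,60),(125,255,255))):
        print(nm,blobs(s,lo,hi)[1])
print(env.tip_extent,env.read_orientation())
E
```

```text
pics
scene [[392.7, 0.0, 321.1], [0.0, 392.7, 199.0], [0.0, 0.0, 1.0]] 0.005524769222881743 [[0.405, -0.732, 0.548, 1119.833], [0.914, 0.33, -0.235, -255.224], [-0.008, 0.596, 0.803, 868.288], [0.0, 0.0, 0.0, 1.0]]
orange []
red []
blue [([431.3, 180.6], [423, 174, 18, 15, 207]), ([223.3, 261.1], [203, 240, 39, 41, 802])]
top [[360.9, 0.0, 322.2], [0.0, 360.9, 201.5], [0.0, 0.0, 1.0]] -0.03202003772002358 [[-0.014, 0.999, -0.045, 548.81], [-1.0, -0.014, -0.012, -12.561], [-0.013, 0.045, 0.999, 1019.861], [0.0, 0.0, 0.0, 1.0]]
orange []
red []
blue [([433.0, 189.9], [420, 176, 29, 28, 412]), ([220.9, 187.3], [213, 179, 17, 17, 226])]
14.0 [-9.35779832e-04  9.76131922e-01  2.17176391e-01 -9.96091718e-05]
```

View pics/scene0.png

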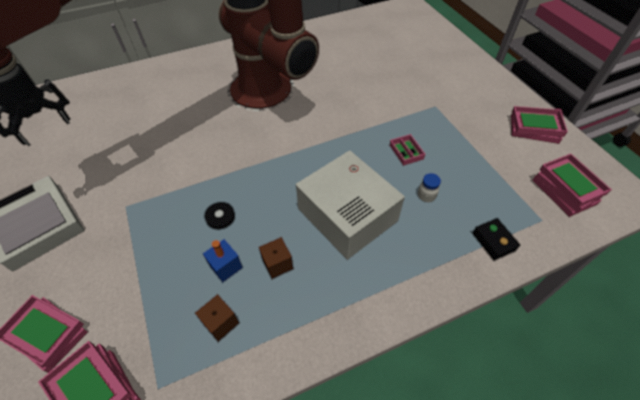

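View pics/top0.png

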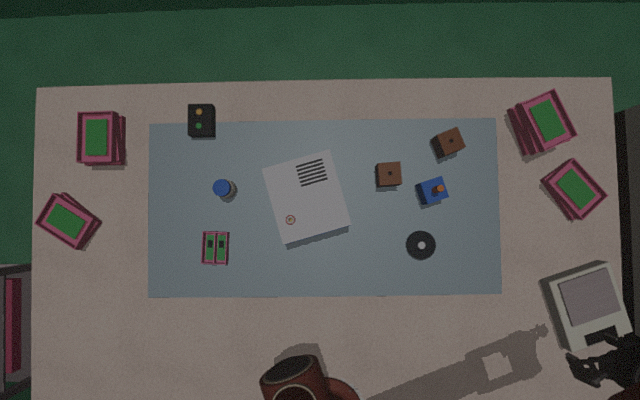

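Scene view: the blue stand with the orange pin is at (222,260) with its handle at (217,247). The red-ringed hole is at (354,168). In the top view the handle is at about (438,189) and the ring at (290,220).
Things that could be mistaken for the stand: the brown blocks at scene (276,258) and (217,317), top (388,174) and (448,142). Other red or orange items are the orange dot on the black box at scene (503,240) and the pink tray at (407,150). I choose the blue block with the orange handle.

Run:
```python
from h import *
R=[]
for n,boxes in(('scene',[(195,230,50,50),(334,150,40,36)]),('top',[(412,168,50,50),(270,202,40,36)])):
    im=np.mean([env.snapshot(n)['color'] for _ in range(6)],0).astype(np.uint8)
    np.save(n+'.npy',im); b=cv2.cvtColor(im,cv2.COLOR_RGB2BGR)
    R.append(np.hstack([cv2.resize(b[y:y+h,x:x+w],(390,290),interpolation=cv2.INTER_NEAREST) for x,y,w,h in boxes]))
    h=cv2.cvtColor(im,cv2.COLOR_RGB2HSV)
    for x,y,w,hh in boxes:
        c=h[y:y+hh,x:x+w]; m=((c[...,0]<20)|(c[...,0]>170))&(c[...,1]>70); 
        ys,xs=np.nonzero(m); print(n,(x,y),m.sum(),xs.mean()+x,ys.mean()+y,xs.min()+x,xs.max()+x,ys.min()+y,ys.max()+y)
cv2.imwrite('pics/z1.png',np.vstack(R))
```

```text
scene (195, 230) 111 217.14414414414415 247.57657657657657 212 222 240 256<stdin>:10: RuntimeWarning: Mean of empty slice.
  ret = ret.dtype.type(ret / rcount)
Traceback (most recent call last):
ValueError: zero-size array to reduction operation minimum which has no identity
```

Run:
```python
from h import *
R=[];P={};S={}
for n,boxes in(('scene',[(195,230,50,50),(339,154,30,28)]),('top',[(412,168,50,50),(275,206,30,28)])):
    L=[env.snapshot(n) for _ in range(6)]; s=L[0]; S[n]=s
    im=np.mean([l['color'] for l in L],0).astype(np.float32)
    b=im.astype(np.uint8)[...,::-1]
    R.append(np.hstack([cv2.resize(b[y:y+h,x:x+w],(390,290),interpolation=cv2.INTER_NEAREST) for x,y,w,h in boxes]))
    for j,(x,y,w,h) in enumerate(boxes):
        c=im[y:y+h,x:x+w]; q=(c[...,0]-c[...,1])/(c.sum(2)+1)
        q=q-np.median(q); m=q>(.12 if j==0 else .02)
        nn,l,st,_=cv2.connectedComponentsWithStats(m.astype(np.uint8)); k=1+st[1:,4].argmax(); m=l==k
        wt=m.astype(float) if j==0 else q*m
        Y,X=np.mgrid[y:y+h,x:x+w]; u,v=(X*wt).sum()/wt.sum(),(Y*wt).sum()/wt.sum()
        if j: 
            (e,ax,an)=cv2.fitEllipse(max(cv2.findContours(m.astype(np.uint8),cv2.RETR_EXTERNAL,cv2.CHAIN_APPROX_NONE)[0],key=len)); print('ell',e[0]+x,e[1]+y,ax)
        P[n,j]=(u,v);print(n,j,m.sum(),u,v,st[k])
cv2.imwrite('pics/z1.png',np.vstack(R))
for j in(0,1):
    print(tri(ray(S['scene'],*P['scene',j]),ray(S['top'],*P['top',j])))
    for n in S: print(n,onplane(S[n],*P[n,j],(91,110)[j]))
```

```text
scene 0 128 217.3203125 248.0390625 [ 17  10  12  17 128]
ell 353.5 168.21706104278564 (8.100775718688965, 9.692560195922852)
scene 1 61 353.628346138797 168.49490320651722 [10 10 10  9 61]
top 0 69 437.84057971014494 188.55072463768116 [20 17 12  8 69]
ell 289.8440456390381 219.47731399536133 (9.312024116516113, 9.865865707397461)
top 1 46 289.783417842795 219.25076623976545 [10  9 11 10 46]
(array([ 620.26680161, -298.02156189,   92.96399671]), np.float64(2.1346198402599574))
scene [ 619.52351523 -297.14038363   91.        ]
top [ 620.09414366 -299.68570471   91.        ]
(array([546.7812019 ,  81.89292342, 108.73893652]), np.float64(1.5387303168573636))
scene [547.99593285  82.0608752  110.        ]
top [546.46739674  81.05854919 110.        ]
```

View pics/z1.png

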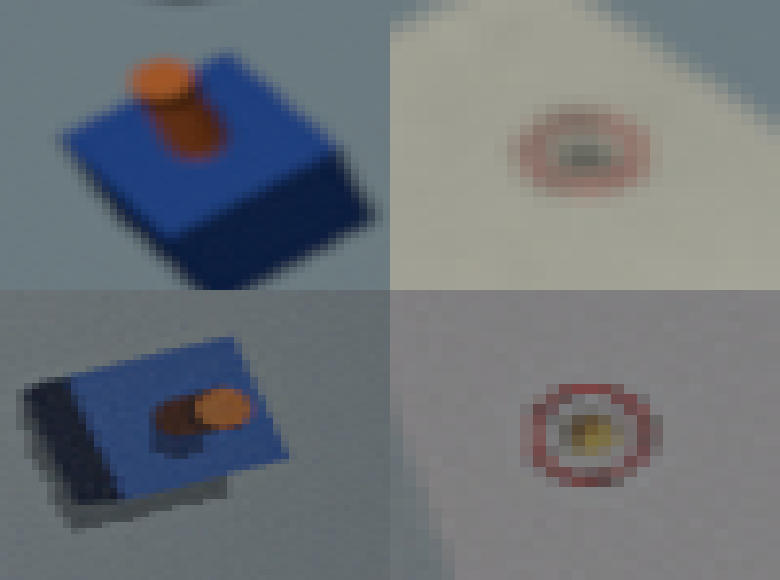

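The close crop confirms it: the orange handle stands upright in the blue block, and the red ring with its dark hole is on the white box. Grasping now.

```bash
cat >> h.py <<'E'
Q0=np.array([0,.97613,.21718,0]);Q0/=np.linalg.norm(Q0)
def ft(m=''): print(m,'t',round(env.read_t(),2),'F',np.round(env.read_ft_force(),2),'M',np.round(env.read_wrist_torque(),2),'p',np.round(env.read_position(),2),'op',round(float(env.read_opening()),2))
E
python3 - <<'E'
from h import *
P=[620,-298.2]
for p in([*P,200],[*P,89],[547,81.7,235],[547,81.7,140]): print(env.inverse_kinematics(p,Q0))
ft()
env.move_to([*P,200],Q0); env.movel([*P,89],feed=120); ft('down')
env.grasp(); env.sleep(.2); ft('grip'); print(env.read_finger_force())
E
```

```text
[-5.56367594e-01  2.26898217e-01  1.49764244e+00 -4.44089210e-16
  1.41705200e+00  5.76578884e-01]
[-5.56367594e-01  3.28208042e-01  1.57070145e+00 -4.44089210e-16
  1.24268317e+00  5.76578884e-01]
[ 1.36975686e-02 -1.12518678e-01  1.79185192e+00 -4.44089210e-16
  1.46225941e+00  1.14664405e+00]
[ 1.36975686e-02 -2.92471715e-02  1.87682155e+00 -4.44089210e-16
  1.29401827e+00  1.14664405e+00]
 t 1.0 F [0.74 0.07 0.08] M [ 0.   -0.01  0.03] p [ 264.95 -566.05  245.33] op 85.26
down t 3.72 F [1.18 0.13 0.14] M [0.03 0.   0.01] p [ 620.76 -298.63   90.31] op 85.36
grip t 4.55 F [0.42 0.42 2.22] M [0.04 0.05 0.04] p [ 620.18 -298.28   89.32] op 16.81
58.423272371292114
```

Run:
```python
from h import *
env.sleep(.2);ft('settled')
env.movel([620,-298.2,95],feed=30); ft('up6')
env.movel([620,-298.2,233],feed=150); ft('up')
H=[547,81.7]
env.movel([*H,235],feed=220); env.sleep(.15); ft('over')
env.movel([*H,203],feed=80); env.sleep(.2); ft('tip120')
R=[]
for n,(x,y,w,h) in(('scene',(320,110,60,80)),('top',(260,180,60,80))):
    L=[env.snapshot(n)['color'] for _ in range(3)]
    b=np.mean(L,0).astype(np.uint8)[...,::-1]
    R.append(cv2.resize(b[y:y+h,x:x+w],(390,520),interpolation=cv2.INTER_CUBIC))
cv2.imwrite('pics/z2.png',np.hstack(R))
```

```text
settled t 4.75 F [-0.19  0.59  3.33] M [ 0.04  0.04 -0.  ] p [ 620.15 -298.28   89.26] op 16.79
up6 t 5.1 F [ 0.4   0.45 -0.7 ] M [ 0.03  0.01 -0.04] p [ 619.96 -298.18   94.98] op 16.61
up t 6.17 F [-0.26 -1.09 -0.95] M [ 0.01  0.01 -0.01] p [ 619.34 -297.79  231.24] op 16.61
over t 8.22 F [ 0.34  0.26 -0.58] M [0.   0.   0.02] p [547.18  81.07 234.97] op 16.44
tip120 t 8.97 F [ 0.05 -0.9  -0.71] M [0.02 0.02 0.03] p [547.41  81.73 203.7 ] op 17.05
```

View pics/z2.png

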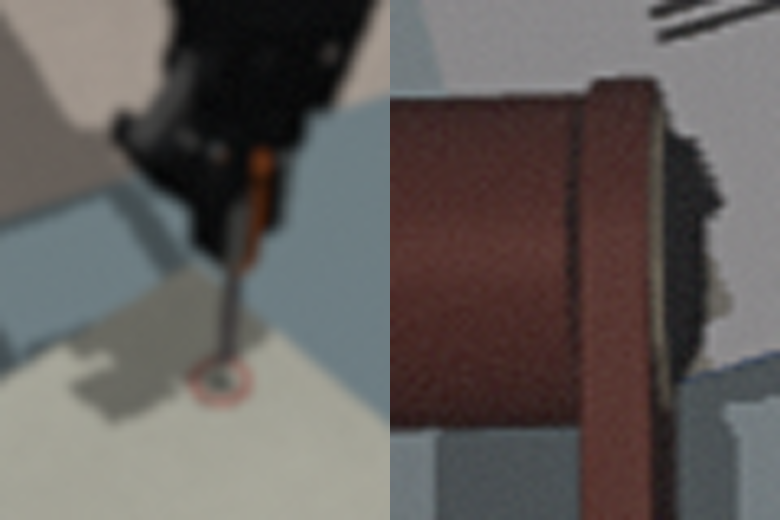

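The scene view shows the tip at about (354,167), right above the ring centre at (353.8,168.6). Once the remaining 10 mm of height is allowed for, they line up. The top view is blocked by the arm. I'll feel down with a search around this point.

Run:
```python
from h import *
H=np.array([547,81.7])
c=[(0,0)]+[(1.6*np.cos(a),1.6*np.sin(a)) for a in np.arange(6)*np.pi/3]+[(3*np.cos(a),3*np.sin(a)) for a in np.arange(8)*np.pi/4]
env.movel([*H,197],feed=40)
for d in c:
    h=H+d
    if d!=(0,0): env.movel([*h,197],feed=40)
    env.sleep(.1)
    hit=env.movel([*h,181],feed=20,until_force=3)
    ft((np.round(d,2),hit))
    if env.read_position()[2]<187: print('IN',h); break
    if env.read_t()>25: break
```

```text
(array([0, 0]), False) t 10.62 F [-0.84 -0.9  -0.42] M [-0.02 -0.05 -0.02] p [547.12  81.71 181.16] op 16.75
IN [547.   81.7]
```

Run:
```python
from h import *
H=[547,81.7]
f0=np.mean([env.read_ft_force() for _ in range(5)],0)
hit=env.movel([*H,150],feed=10,until_force=2.5); ft(hit)
z0=env.read_position()[2]; zc=z0
if hit:
    for i in range(20):
        zc-=.5; env.movel([*H,zc],feed=10); 
        F=[];Z=[]
        for _ in range(4): F.append(env.read_ft_force());Z.append(env.read_position()[2]);env.sleep(.02)
        F=np.mean(F,0)-f0; print(round(env.read_t(),2),'cmd',round(z0-zc,2),'dz',round(z0-np.mean(Z),2),F.round(2))
        if F[2]>9.8 or z0-np.mean(Z)>6.9: break
    s=snap('scene');b=s['color'][...,::-1][140:270,280:420]
    cv2.imwrite('pics/z3.png',cv2.resize(b,(560,520),interpolation=cv2.INTER_CUBIC))
```

```text
True t 11.94 F [ 0.16 -0.28  3.32] M [-0.    0.12 -0.03] p [546.96  81.75 171.56] op 16.64
12.26 cmd 0.5 dz 0.03 [0.06 1.01 4.44]
12.57 cmd 1.0 dz 0.37 [-0.04  1.03  6.11]
12.89 cmd 1.5 dz 0.78 [-0.39  1.92  6.17]
13.21 cmd 2.0 dz 1.22 [-0.37  1.59  6.87]
13.53 cmd 2.5 dz 1.67 [-0.63  1.39  7.1 ]
13.84 cmd 3.0 dz 2.11 [-0.62  1.49  6.88]
14.16 cmd 3.5 dz 2.58 [-0.52  1.49  7.13]
14.47 cmd 4.0 dz 3.03 [-0.37  1.37  6.94]
14.79 cmd 4.5 dz 3.48 [-0.94  1.47  7.91]
15.11 cmd 5.0 dz 3.89 [-0.98  1.73  7.66]
15.43 cmd 5.5 dz 4.37 [-0.62  2.01  7.55]
15.74 cmd 6.0 dz 4.84 [-1.22  1.15  8.49]
16.06 cmd 6.5 dz 5.33 [-0.78  1.14  7.51]
16.38 cmd 7.0 dz 6.33 [-0.06  1.11  5.43]
16.69 cmd 7.5 dz 6.88 [-0.01  1.18  5.85]
17.01 cmd 8.0 dz 7.33 [-0.31  1.74  6.46]
```

View pics/z3.png

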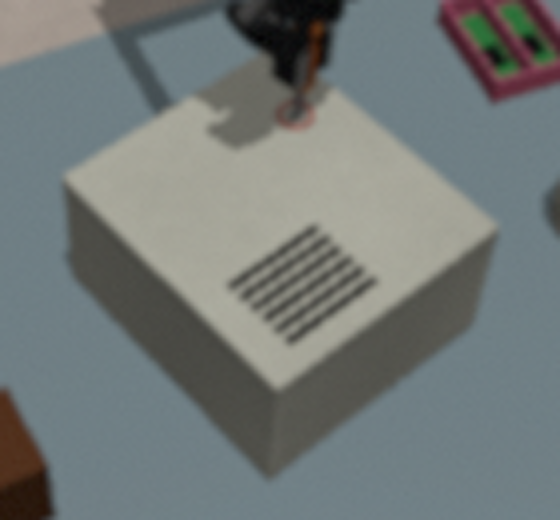

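Run:
```python
from h import *
env.sleep(1.5); ft()
s=snap('scene');t=snap('top')
a=s['color'][...,::-1][140:270,280:420];b=t['color'][...,::-1][140:270,240:380]
cv2.imwrite('pics/z4.png',np.hstack([cv2.resize(q,(400,371),interpolation=cv2.INTER_CUBIC) for q in(a,b)]))
```

```text
t 18.56 F [-1.04 -0.12  5.79] M [ 0.17  0.18 -0.02] p [547.34  81.8  164.24] op 16.31
```

View pics/z4.png

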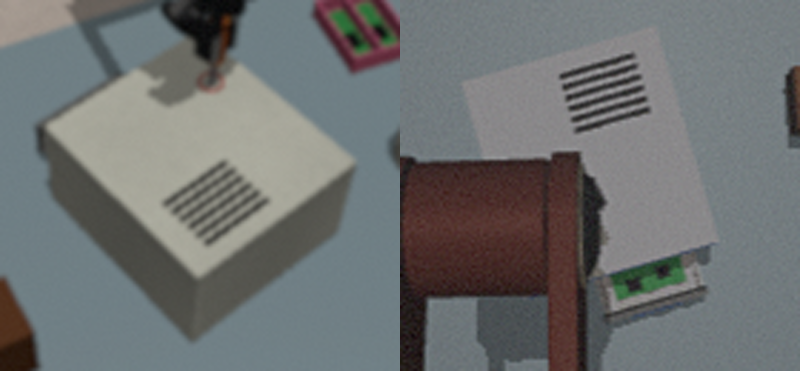

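The second picture shows the tray sprung out: its front is near (655,312) in the right-hand crop, about 48 mm from the box front. I'll hold a moment longer, then withdraw straight up and go back to the stand.

Run:
```python
from h import *
env.sleep(.8)
env.movel([547,81.7,235],feed=60); ft('out')
S=np.array([620.1,-298.2])
env.movel([*S,233],feed=180); env.movel([*S,155],feed=90); env.sleep(.2); ft('over')
c=[(0,0)]+[(1.5*np.cos(a),1.5*np.sin(a)) for a in np.arange(6)*np.pi/3]
for d in c:
    h=S+d
    if d!=(0,0): env.movel([*h,154],feed=40)
    env.sleep(.1)
    hit=env.movel([*h,135],feed=30,until_force=4); ft((np.round(d,2),hit))
    if env.read_position()[2]<143:
        hit=env.movel([*h,90],feed=40,until_force=6); ft(('in',hit)); break
```

```text
out t 20.8 F [ 0.34  1.13 -0.39] M [ 0.04 -0.06  0.04] p [546.7   81.7  234.38] op 16.6
over t 24.32 F [0.09 0.33 0.2 ] M [ 0.02 -0.02 -0.  ] p [ 620.53 -298.43  155.99] op 16.59
(array([0, 0]), False) t 25.23 F [-0.73 -0.25 -0.93] M [-0.04  0.03 -0.04] p [ 620.2  -298.26  135.13] op 16.6
('in', False) t 26.51 F [ 0.73 -0.34 -0.86] M [-0.01 -0.05  0.03] p [ 620.36 -298.35   90.48] op 16.29
```

Run:
```python
from h import *
print(env.movel([620.1,-298.2,88.5],feed=10,until_force=3)); ft('home')
env.release(); env.sleep(.3); ft('rel')
env.movel([620.1,-298.2,240],feed=100); ft('up')
env.move_to([400,-450,260],Q0); env.sleep(.3); ft('away')
R=[]
for n,(x,y,w,h) in(('scene',(190,130,250,170)),('top',(200,140,260,130))):
    b=snap(n)['color'][...,::-1]
    R.append(cv2.resize(b[y:y+h,x:x+w],(400,300),interpolation=cv2.INTER_CUBIC))
P={};S={}
for n,(x,y,w,h) in(('scene',(195,230,50,50)),('top',(412,168,50,50))):
    s=env.snapshot(n);c=s['color'].astype(np.float32)[y:y+h,x:x+w];q=(c[...,0]-c[...,1])/(c.sum(2)+1);m=(q-np.median(q))>.12
    l=cv2.connectedComponentsWithStats(m.astype(np.uint8));k=1+l[2][1:,4].argmax();S[n]=s;P[n]=l[3][k]+(x,y);print(n,P[n],l[2][k])
print(tri(ray(S['scene'],*P['scene']),ray(S['top'],*P['top'])))
b=S['top']['color'][...,::-1][160:210,405:465]; R.append(cv2.resize(b,(400,300),interpolation=cv2.INTER_CUBIC))
b=S['scene']['color'][...,::-1][230:285,195:250]; R.append(cv2.resize(b,(400,300),interpolation=cv2.INTER_CUBIC))
cv2.imwrite('pics/z5.png',np.vstack([np.hstack(R[:2]),np.hstack(R[2:])]))
```

```text
True
home t 26.73 F [-0.04  0.3   4.54] M [0.03 0.06 0.04] p [ 620.53 -298.45   89.29] op 16.69
rel t 27.71 F [-0.16  0.32  0.96] M [-0.01 -0.01 -0.01] p [ 619.61 -297.9    87.61] op 85.68
up t 29.38 F [ 0.06  1.25 -0.27] M [-0.05 -0.    0.  ] p [ 619.76 -297.99  238.95] op 85.63
away t 30.73 F [0.02 0.72 0.55] M [-0.02  0.01  0.01] p [ 400.79 -449.49  259.8 ] op 85.34
scene [217.45454545 248.14393939] [ 17  10  12  18 132]
top [437.68115942 188.49275362] [20 17 12  8 69]
(array([ 620.43525743, -297.78613106,   92.58123175]), np.float64(2.027316902734225))
```

View pics/z5.png

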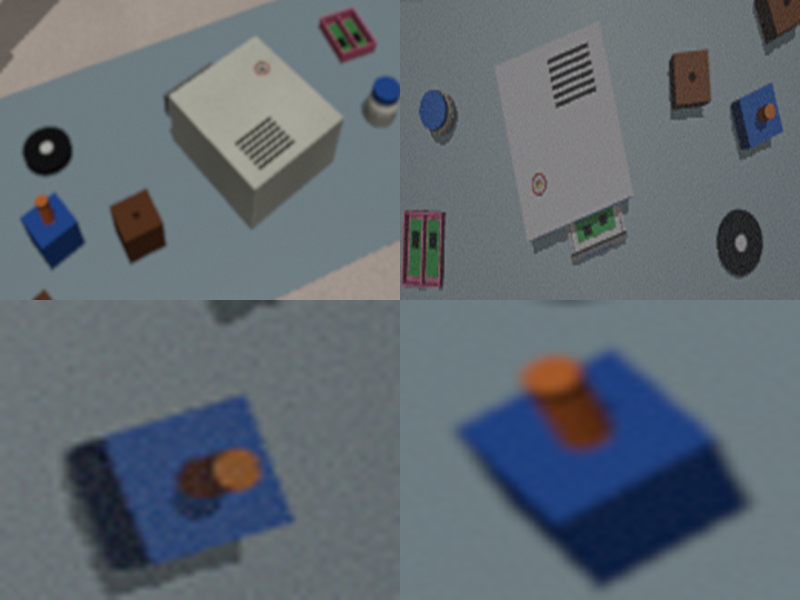

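The picture shows the tray out (top view crop, about (600,232)). The pin stands upright in the blue stand (scene crop, (42,208)), within about 0.5 mm of where it started, and nothing else has moved. Handing in.

```bash
python3 -c "
from h import *
print(env.sign_off())"
```

```text
the job is handed in; nothing more can be done
None
```

The job is handed in after about 31 s of robot time: the tray is sprung out, the pin is back home and upright in its blue stand and released, the force felt at the wrist peaked at about 8.5 N while pressing, and the bystanders look unmoved in the final pictures.

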